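# Park the flux swab in its narrow vial

### The job

On the electronics bench, take the slim swab rod out of the wooden tool block and put it away, white tip down, in the slim open amber vial: lower it in through the narrow mouth, keeping hold of it until its tip is down at the bottom, then let go. Leave both slim vials standing.

Things in the scene. Friction and masses are not known exactly. Their poses are not given: they have to be found in the camera images.
- swab: Thin straight rod 140 mm long, 30 g, standing tip down in one hole of the tool block (leaning up to 5 degrees), taller than the fat-handled screwdriver and flat-headed brush beside it. Origin: centre of the tip's underside; z along the rod to the grip. White bud 9 mm thick (z 0-20 mm), steel shaft 7 mm (to 90), plain aluminium cylinder grip 14 mm thick (90-140), to be held.
- vial: Slim open amber vial, loose on the table, 0.35 kg, on a dark steel foot 60 mm wide, 10 thick. Origin: centre of its underside, z up. Rim at 95 mm; inner floor 12 mm above the origin; bore 20 mm wide, flaring over the top 17 mm to a mouth 35 mm wide (41 outside). The capped vial and a squat open jar (66 wide, 55 high) are its neighbours, in any order, 90 mm or more apart.
- capped_vial: Same slim vial but closed with a flat black cap 42 mm wide, 106 mm high in all, loose on the table. Origin: centre of its underside, z up. Not to be used, only left standing.
- tool_block: Fixed wooden block 55 (its x) by 190 (its y) by 55 mm high; three round holes 12 mm wide, 45 mm deep, in a row along its y at -60, 0, +60 mm, each with one tool standing in it, in any order; tools reach at most 150 mm above the table. Origin: centre of its underside.

How it is judged:
By the outcome, as a careful person would: the job done as asked, in the order asked, and still so for the second after the job is handed in, with the robot touching nothing.
It also fails if it takes over 45 s, if anything falls off the work surface, if the arm or the gripper's body presses on something with over 40 N, if the wrist force passes 120 N, or if a joint passes its speed limit or range.

### The arm

A 6-joint arm with a two-finger parallel gripper is mounted at the origin on the work surface. World frame = base frame: x ahead of the robot, y to its left, z up, the work surface at z = 0. Lengths are in m, angles in rad, forces in N, time in s.
With the tool pointing down it reaches from about 0.35 to 0.975 m from the base axis. Payload 7.1 kg.
Tool frame: the origin (TCP) lies on the centre line of the jaws, within the pads' length; the fingertips stand 17 mm ahead of it and the grasp point (between the pads) lies 2 mm behind it; z points along the fingers, y is the line along which they close (so a half turn about z gives the same grasp; the last joint's range is limited). The gripper opens to 88 mm and grips with 3 to 60 N. Pads are 20 mm wide; open, the fingers measure 115 mm over their backs; the gripper's body (75 mm by 178 mm) begins 61 mm behind the grasp point.
Start: joints at [-1.274, 0.423, 1.63, -0, 1.089, -0.019], TCP at [0.194, -0.594, 0.24] pointing down, gripper open.
Joint ranges: [-3, 3], [-0.9, 2.11], [0.09, 2.58], [-1.31, 4.45], [0.11, 2.69], [-2.54, 2.54]. Speed limits (rad/s): [2.39, 2.39, 3.01, 3.14, 3.14, 3.14].

### API

Orientations are given as a unit quaternion [w, x, y, z].
In Python, from station import ctrl gives the robot as it stands. The module is installed in compiled form; this text tells all that it offers.
- The arm moves only by the tool arm_command, never from a script. Its arguments are lists of equal length, an entry for each row: "offset": the shift along the world's x, y, z in mm, a list of three; "yaw": the turn about the world's z in degrees; "grip": the opening, from 0 (shut) to 1 (fully open). In form: {"offset": [[tx, ty, tz], ...], "yaw": [yaw, ...], "grip": [grip, ...]}. A call has 1 to 8 rows; each row shifts and turns the commanded pose from where the row before left it; what a row does not reach is not made up. A row lasts 1/12 s, in which the tool goes at most 41.7 mm and 7.16 degrees, less where a joint would pass 70% of its speed; a pose out of reach is approached as far as the arm can. A call is refused whole if a number of a shift passes 41.7 or a number of a turn 7.16, either way. A call with a gripper value outside its range is refused whole. The fingers move at their own pace and stop on an object; "force" is the grip in N (left out, the last holds). Time passes only in rows, so rows that do not move let the fingers close. It gives the time, the measured TCP pose, the force, the opening and the grip force at its end, in the units of the state.
- ctrl.sense(): the state, without advancing time (a new reading comes with each control period).
- ctrl.grab_frame(name): name is "scene" or "top"; returns (picture, depth): 400x640x3 uint8, red, green, blue; 400x640 float32, m along the optical axis (not along the pixel's ray), 0 where there is no reading.
- ctrl.camera_info(name): a dict with "fx", "fy", "cx", "cy" (pixels), "rvec" (rotation vector, rad) and "tvec" (3), from world to camera coordinates, as OpenCV has them. Camera axes: x right, y down, z forward; pixel columns grow to the right and rows downward; lengths in m; the calibration is good to about 2 mm. A picture is of the moment at which its call begins. camera_info takes no time and is no camera call.
- ctrl.sign_off(): hands the job in; it is judged then, once.
The state is a dict: "clock": time; "joint_pos": joint angles; "joint_velocities": joint speeds; "joint_torque": joint torques, N m; "tool_pos": TCP position; "ee_rot": TCP orientation; "contact_force": force on the tool from outside, world axes, zero at the start; "wrist_torque": the same for the moment, N m; "gripper_width": opening from 0.0 (shut) to 1.0 (fully open); "finger_force": force on a finger pad.
Only numpy, scipy, OpenCV 4.12 (cv2) and the standard library are available. Lean on these libraries where they do the work, as an engineer would, in place of code of your own. Each camera call takes 0.05 s, during which the arm holds its last target. There are 200 camera calls.

## Working session

There is one attempt and no reset: what is moved stays moved. The work goes in short steps, Python scripts to look and compute and a tool call to move; the robot and the scene stay as the last step left them, time stands still between calls to the robot, and variables do not carry over. Pictures are saved under pics/ and viewed, at most 10 in all, crops included, and the job is handed in when it is done.

Besides the shell and the picture viewer there is one more tool, called after "Emit:" as name(argument=value, ...) on one line, values as JSON. arm_command: Moves the arm, as the interface text tells. Its arguments: {"type":"object","properties":{"offset":{"type":"array"},"yaw":{"type":"array"},"grip":{"type":"array"},"force":{"type":"number"}},"required":["offset","yaw","grip"]}

```bash
mkdir -p pics; cat > h.py <<'E'
import numpy as np, cv2
from station import ctrl
def cam(n):
    i=ctrl.camera_info(n); K=np.array([[i['fx'],0,i['cx']],[0,i['fy'],i['cy']],[0,0,1]]); R=cv2.Rodrigues(np.array(i['rvec'],float))[0]; t=np.array(i['tvec'],float).reshape(3)
    return K,R,t
def grab(n,f=None):
    p,d=ctrl.grab_frame(n)
    if f: cv2.imwrite('pics/'+f,p[:,:,::-1])
    return p,d
def cloud(n,d):
    K,R,t=cam(n); v,u=np.mgrid[0:400,0:640]
    c=np.stack([(u-K[0,2])/K[0,0]*d,(v-K[1,2])/K[1,1]*d,d],-1)
    return (c-t)@R
def ray(n,u,v,z):
    K,R,t=cam(n); o=-R.T@t; r=R.T@np.linalg.solve(K,[u,v,1]); return o+r*(z-o[2])/r[2]
def proj(n,X):
    K,R,t=cam(n); c=K@(R@np.array(X,float)+t); return c[:2]/c[2]
E
python3 - <<'E'
from h import *
for n in('scene','top'):
    p,d=grab(n,n+'0.png'); np.savez(n+'0',p=p,d=d); K,R,t=cam(n); print(n,K[0,0],-R.T@t,R[2])
print(ctrl.sense())
E
```

```text
scene 377.1959776000896 [ 1.20571184 -0.16871979  0.49506097] [-0.80859299  0.21531541 -0.54755516]
top 411.5612597610319 [ 0.37243705 -0.02317839  0.88505577] [ 0.18206502  0.00766124 -0.98325665]
{'clock': 0.1, 'joint_pos': array([-1.27398516e+00,  4.23767847e-01,  1.63062882e+00, -2.01877406e-05,
        1.08859892e+00, -1.90089952e-02]), 'joint_velocities': array([ 0.00202087, -0.00191662, -0.00164345, -0.0012342 ,  0.00039436,
       -0.0016379 ]), 'joint_torque': array([ 2.46844511e-04, -5.45614779e+01, -2.74324501e+01,  6.45519909e-02,
        1.88148947e-02, -3.54563849e-05]), 'tool_pos': array([ 0.19399282, -0.59361354,  0.23897129]), 'ee_rot': array([-6.93473184e-04,  9.87557109e-01,  1.57259227e-01, -1.05975074e-04]), 'contact_force': array([ 0.16626234, -0.54537275,  1.06572942]), 'wrist_torque': array([0.05666123, 0.01852872, 0.00923795]), 'finger_force': 0.0, 'gripper_width': 0.9992952842827793}
```

View pics/scene0.png

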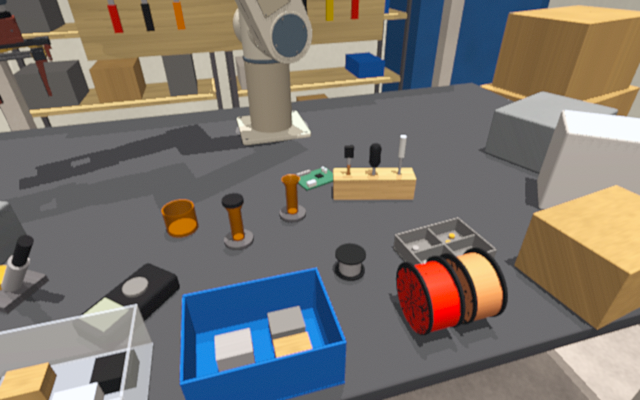

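View pics/top0.png

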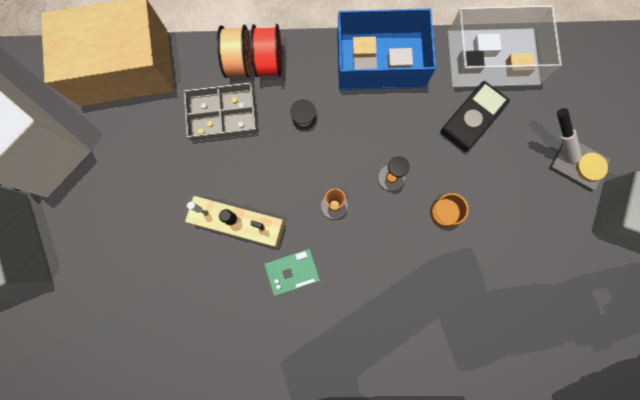

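The scene view shows the swab (pale grip at 402,145) at the right end of the block, the open vial at (291,197) and the capped vial at (235,220). In the top view the swab is at (192,206), the open vial at (335,199) and the capped vial at (397,168).

```bash
python3 - <<'E'
from h import *
D={n:np.load(n+'0.npz') for n in('scene','top')}
C={n:cloud(n,D[n]['d']) for n in D}
c=C['top']; 
# block via top-face
z=c[...,2]; m=(abs(z-.055)<.006); m[:180]=0;m[260:]=0;m[:,:170]=0;m[:,300:]=0
q=c[m][:,:2]; r=cv2.minAreaRect((q*1000).astype(np.float32)); print('block',r, np.median(c[m][:,2]))
for n,(u0,u1,v0,v1) in {'scene':(394,412,128,172),'top':(180,203,195,215)}.items():
    p=C[n][v0:v1,u0:u1]; k=(p[...,2]>.065)&(p[...,2]<.17)
    q=p[k]; print(n,'swab',len(q))
    for a in np.arange(.06,.16,.01):
        s=q[(q[:,2]>=a)&(q[:,2]<a+.01)]
        if len(s): print(round(a,2),len(s),s.mean(0).round(4),s[:,:2].min(0).round(4),s[:,:2].max(0).round(4))
# vials: bands
for nm,n,(u0,u1,v0,v1) in [('open','top',(315,355,180,225)),('open','scene',(275,310,168,225)),('cap','top',(375,415,150,195)),('cap','scene',(218,256,190,252))]:
    p=C[n][v0:v1,u0:u1].reshape(-1,3)
    for a,b in((.006,.014),(.088,.1),(.1,.112)):
        s=p[(p[:,2]>=a)&(p[:,2]<b)]
        if len(s): print(nm,n,a,len(s),s.mean(0).round(4),s[:,:2].min(0).round(4),s[:,:2].max(0).round(4),'mid',((s[:,:2].min(0)+s[:,:2].max(0))/2).round(4))
for n,b in(('scene',(380,120,430,210)),('top',(170,185,300,255))):
    p=D[n]['p'][b[1]:b[3],b[0]:b[2]]; cv2.imwrite(f'pics/{n}_s.png',cv2.resize(p[:,:,::-1],None,fx=6 if n=='scene' else 5,fy=6 if n=='scene' else 5,interpolation=cv2.INTER_CUBIC))
a=cv2.imread('pics/scene_s.png');b=cv2.imread('pics/top_s.png')[:,:450]
o=np.zeros((540,760,3),np.uint8);o[:a.shape[0],:300]=a;o[:b.shape[0],305:305+b.shape[1]]=b;cv2.imwrite('pics/crop.png',o)
E
```

```text
block ((485.5390930175781, 161.95077514648438), (190.4511260986328, 55.21482849121094), 73.65071105957031) 0.054969628613370076
scene swab 176
0.06 7 [0.5024 0.2204 0.0674] [0.4994 0.219 ] [0.5049 0.2221]
0.07 11 [0.5027 0.2201 0.0752] [0.4991 0.2167] [0.5044 0.2243]
0.08 12 [0.5032 0.2206 0.0849] [0.5011 0.2176] [0.5046 0.2231]
0.09 12 [0.5027 0.2196 0.0951] [0.4978 0.2172] [0.5045 0.2231]
0.1 18 [0.5053 0.2179 0.1057] [0.5003 0.2137] [0.5085 0.224 ]
0.11 25 [0.5055 0.2191 0.1146] [0.4987 0.2147] [0.5093 0.2269]
0.12 24 [0.5053 0.2186 0.1247] [0.4967 0.2141] [0.5086 0.2249]
0.13 28 [0.5055 0.2188 0.135 ] [0.4972 0.2144] [0.5096 0.2262]
0.14 25 [0.505  0.2193 0.1451] [0.4994 0.2145] [0.5085 0.2282]
0.15 14 [0.5015 0.2204 0.1508] [0.4959 0.2143] [0.5071 0.2266]
top swab 112
0.08 3 [0.4994 0.2187 0.0863] [0.4989 0.2173] [0.5003 0.2202]
0.1 13 [0.4995 0.2154 0.1057] [0.4956 0.2128] [0.5049 0.222 ]
0.11 10 [0.4996 0.2156 0.1155] [0.4956 0.2129] [0.5078 0.2212]
0.12 17 [0.5003 0.2146 0.1256] [0.4953 0.2119] [0.5071 0.2218]
0.13 11 [0.4992 0.215  0.1351] [0.4955 0.2126] [0.5054 0.2192]
0.1
[... 447 characters left out ...]
8 132 [ 0.5165 -0.0425  0.0931] [ 0.4995 -0.0624] [ 0.5383 -0.0238] mid [ 0.5189 -0.0431]
cap top 0.006 339 [ 0.5717 -0.1657  0.0102] [ 0.5494 -0.2004] [ 0.6064 -0.1413] mid [ 0.5779 -0.1708]
cap top 0.088 9 [ 0.5704 -0.1616  0.098 ] [ 0.5595 -0.1867] [ 0.5829 -0.1499] mid [ 0.5712 -0.1683]
cap top 0.1 351 [ 0.5778 -0.1701  0.1057] [ 0.5581 -0.1904] [ 0.5983 -0.1504] mid [ 0.5782 -0.1704]
cap scene 0.006 334 [ 0.5864 -0.1697  0.0105] [ 0.5528 -0.1984] [ 0.608  -0.1397] mid [ 0.5804 -0.169 ]
cap scene 0.088 73 [ 0.5928 -0.1689  0.0946] [ 0.58   -0.1888] [ 0.5987 -0.1493] mid [ 0.5893 -0.169 ]
cap scene 0.1 253 [ 0.582  -0.1695  0.1055] [ 0.5576 -0.1897] [ 0.5992 -0.1486] mid [ 0.5784 -0.1691]
```

View pics/crop.png

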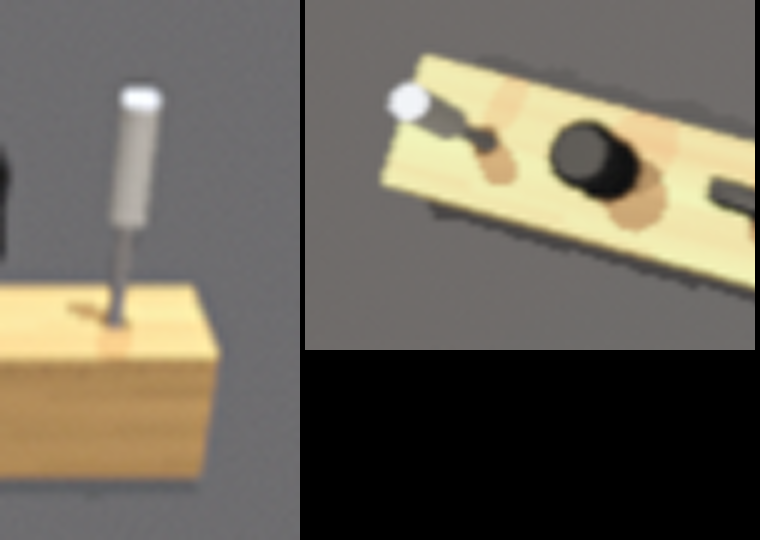

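The crop shows the swab nearly vertical in the end hole. I make it about (0.502, 0.2195), with its top at 0.150 m. The open vial is at about (0.519, -0.045).

Emit:
arm_command(offset=[[28,30,0],[28,30,0],[28,30,0],[28,30,0],[28,30,0],[28,30,0],[28,30,0],[28,30,0]], yaw=[6.94,6.94,6.94,6.94,6.94,6.94,6.94,6.94], grip=[1,1,1,1,1,1,1,1])

```text
clock: 0.77
tool_pos: [0.419, -0.3523, 0.2395]
ee_rot: [-0.0, 0.799, 0.601, -0.0]
contact_force: [0.9, -1.1, -0.3]
gripper_width: 1.002
finger_force: 0.0
```

Emit:
arm_command(offset=[[6,40,0],[6,40,0],[6,40,0],[6,40,0],[6,40,0],[6,40,0],[6,40,0],[6,40,0]], yaw=[0,0,0,0,0,0,0,0], grip=[0.6,0.6,0.6,0.6,0.6,0.6,0.6,0.6])

```text
clock: 1.43
tool_pos: [0.4658, -0.0321, 0.2396]
ee_rot: [-0.0, 0.801, 0.599, -0.0]
contact_force: [0.9, -0.1, -0.1]
gripper_width: 0.598
finger_force: 0.0
```

Emit:
arm_command(offset=[[6,40,0],[6,40,0],[6,40,0],[6,40,0],[6,40,0],[6,40,0],[0,0,0],[0,0,0]], yaw=[0,0,0,0,0,0,0,0], grip=[0.6,0.6,0.6,0.6,0.6,0.6,0.6,0.6])

```text
clock: 2.1
tool_pos: [0.5018, 0.2078, 0.2392]
ee_rot: [-0.0, 0.8, 0.601, -0.0]
contact_force: [-0.6, -0.2, -0.6]
gripper_width: 0.604
finger_force: 0.0
```

Emit:
arm_command(offset=[[0,11.7,0],[0,0,-25],[0,0,-30],[0,0,-30],[0,0,-25],[0,0,0],[0,0,0]], yaw=[0,0,0,0,0,0,0], grip=[0.6,0.6,0.6,0.6,0.6,0.6,0.6])

```text
clock: 2.68
tool_pos: [0.5014, 0.2166, 0.129]
ee_rot: [-0.0, 0.801, 0.598, -0.002]
contact_force: [-1.4, -0.7, -0.1]
gripper_width: 0.603
finger_force: 0.0
```

```bash
python3 - <<'E'
from h import *
s=ctrl.sense();print(s['tool_pos'],s['contact_force'])
p,d=grab('scene')
cv2.imwrite('pics/g1.png',cv2.resize(p[70:215,310:470,::-1],None,fx=4,fy=4,interpolation=cv2.INTER_CUBIC))
E
```

```text
[0.50135958 0.21655699 0.12895327] [-1.409901   -0.66587259 -0.05797194]
```

View pics/g1.png

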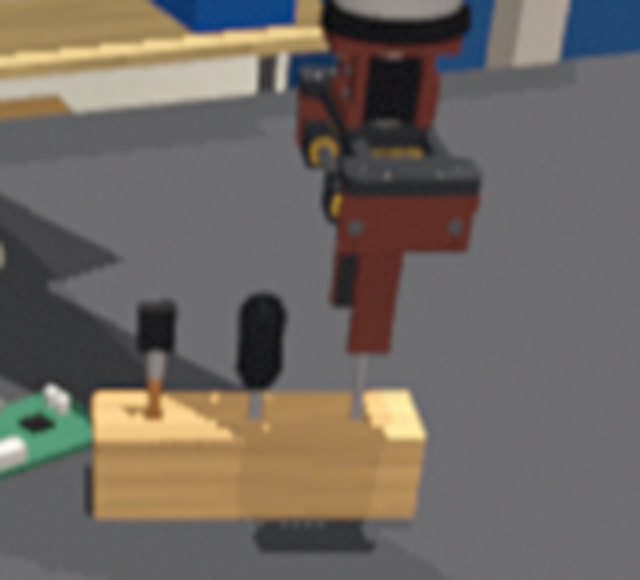

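The fingers straddle the grip, with the shaft showing below the near finger at about crop (360,385). I'll nudge over and close.

Emit:
arm_command(offset=[[0.5,2.5,0],[0,0,0],[0,0,0],[0,0,0],[0,0,0],[0,0,0],[0,0,0],[0,0,0]], yaw=[0,0,0,0,0,0,0,0], grip=[0.6,0,0,0,0,0,0,0], force=20)

```text
clock: 3.4
tool_pos: [0.5026, 0.2202, 0.1298]
ee_rot: [-0.0, 0.801, 0.599, 0.0]
contact_force: [-0.3, 0.0, 1.1]
gripper_width: 0.155
finger_force: 20.0
```

Emit:
arm_command(offset=[[0,0,10],[0,0,20],[0,0,25],[0,0,30],[0,0,30],[0,0,20],[0,0,0],[0,0,0]], yaw=[0,0,0,0,0,0,0,0], grip=[0,0,0,0,0,0,0,0])

```text
clock: 4.07
tool_pos: [0.5031, 0.2203, 0.2662]
ee_rot: [0.0, 0.801, 0.599, 0.001]
contact_force: [-0.3, -0.6, -0.4]
gripper_width: 0.153
finger_force: 20.0
```

Emit:
arm_command(offset=[[0,0,35],[2,-30,0],[2,-39,0],[3,-39,0],[3,-39,0],[3,-39,0],[3,-39,0],[0,-30,0]], yaw=[0,0,0,0,0,0,0,0], grip=[0,0,0,0,0,0,0,0])

```text
clock: 4.73
tool_pos: [0.5177, -0.0374, 0.2981]
ee_rot: [-0.001, 0.801, 0.599, -0.001]
contact_force: [0.9, -0.4, -0.0]
gripper_width: 0.159
finger_force: 20.0
```

Emit:
arm_command(offset=[[0,-9,0],[0,0,0],[0,0,0],[0,0,0]], yaw=[0,0,0,0], grip=[0,0,0,0])

```text
clock: 5.07
tool_pos: [0.5183, -0.0427, 0.299]
ee_rot: [-0.001, 0.8, 0.599, -0.0]
contact_force: [-0.3, -1.1, -0.3]
gripper_width: 0.155
finger_force: 20.0
```

```bash
python3 - <<'E'
from h import *
s=ctrl.sense();print(s['tool_pos'],s['clock'])
tp=s['tool_pos']
P={}
for n in('scene','top'):
    p,d=grab(n); np.savez(n+'1',p=p,d=d); P[n]=p
    c=cloud(n,d).reshape(-1,3)
    q=c[(np.hypot(c[:,0]-tp[0],c[:,1]-tp[1])<.03)&(c[:,2]>tp[2]-.13)&(c[:,2]<tp[2]-.017)]
    for a in np.arange(tp[2]-.13,tp[2]-.015,.01):
        t=q[(q[:,2]>=a)&(q[:,2]<a+.01)]
        if len(t): print(n,round(a,3),len(t),t.mean(0).round(4),t[:,:2].min(0).round(4),t[:,:2].max(0).round(4))
    print(n,proj(n,tp),proj(n,[tp[0],tp[1],tp[2]-.119]),proj(n,[.519,-.045,.095]))
a=cv2.resize(P['scene'][60:230,230:350,::-1],None,fx=3.3,fy=3.3,interpolation=cv2.INTER_CUBIC)
b=cv2.resize(P['top'][120:290,280:400,::-1],None,fx=3.3,fy=3.3,interpolation=cv2.INTER_CUBIC)
cv2.imwrite('pics/c2.png',np.hstack([a,b]))
E
```

```text
[ 0.51825972 -0.04266645  0.29899981] 5.0667
scene 0.179 14 [ 0.5196 -0.0419  0.1849] [ 0.5173 -0.0447] [ 0.5216 -0.0383]
scene 0.189 25 [ 0.5193 -0.0421  0.1944] [ 0.5137 -0.0458] [ 0.5229 -0.0372]
scene 0.199 14 [ 0.519  -0.042   0.2042] [ 0.5161 -0.045 ] [ 0.5214 -0.0394]
scene 0.209 20 [ 0.5193 -0.0419  0.2133] [ 0.5157 -0.045 ] [ 0.5211 -0.0385]
scene 0.219 18 [ 0.5196 -0.0417  0.2234] [ 0.5173 -0.0447] [ 0.5219 -0.038 ]
scene 0.229 17 [ 0.5194 -0.0422  0.2344] [ 0.5157 -0.0447] [ 0.5212 -0.0396]
scene 0.239 20 [ 0.5197 -0.0419  0.2443] [ 0.5171 -0.0449] [ 0.5223 -0.0386]
scene 0.249 19 [ 0.5197 -0.0417  0.2538] [ 0.5165 -0.0446] [ 0.5223 -0.038 ]
scene 0.259 16 [ 0.5198 -0.0421  0.2639] [ 0.5178 -0.0451] [ 0.5219 -0.0394]
scene 0.269 34 [ 0.5217 -0.0423  0.2743] [ 0.5151 -0.0484] [ 0.5264 -0.0352]
scene 0.279 7 [ 0.523  -0.0435  0.2796] [ 0.5201 -0.0486] [ 0.5258 -0.0381]
scene [284.29938818  81.66888063] [287.99864216 141.57039582] [289.27100012 178.72590835]
top [337.0104085  173.19976083] [335.20511098 189.70675726] [335.4233217  198.15420745]
```

View pics/c2.png

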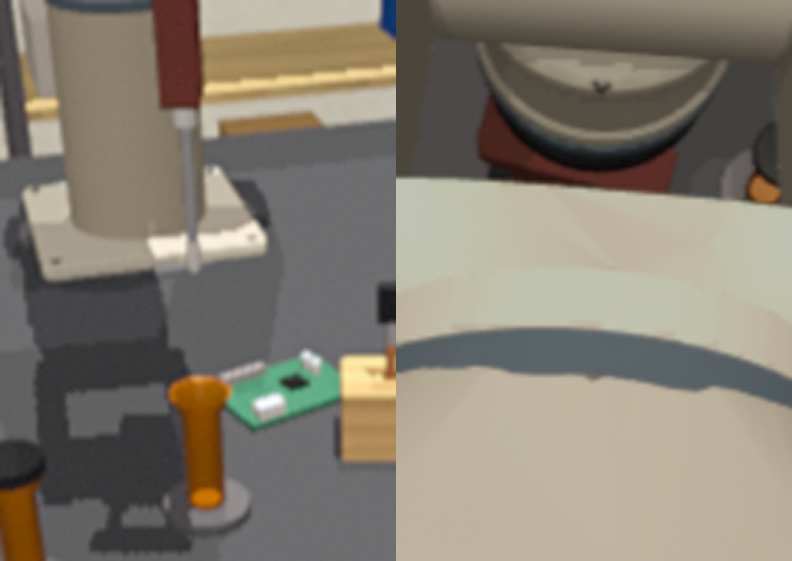

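The left half shows the swab vertical above the vial: tip at crop (193,268), vial mouth centred at about (200,393). The top view is blocked by the arm. In the scene frame the swab needs a small shift of about +1.5 mm in x and -1.5 mm in y.

Emit:
arm_command(offset=[[1.5,-1.5,0],[0,0,-20],[0,0,-25],[0,0,-20],[0,0,-15],[0,0,-10],[0,0,0],[0,0,0]], yaw=[0,0,0,0,0,0,0,0], grip=[0,0,0,0,0,0,0,0])

```text
clock: 5.83
tool_pos: [0.5202, -0.045, 0.2097]
ee_rot: [-0.0, 0.8, 0.599, -0.0]
contact_force: [0.5, -0.2, 0.4]
gripper_width: 0.156
finger_force: 20.0
```

```bash
python3 - <<'E'
from h import *
s=ctrl.sense();tp=s['tool_pos'];print(tp,s['contact_force'])
p,d=grab('scene'); c=cloud('scene',d)
q=c.reshape(-1,3)
q=q[(np.hypot(q[:,0]-tp[0],q[:,1]-tp[1])<.009)&(q[:,2]>.115)&(q[:,2]<.165)];print('shaft',q.mean(0),(q.min(0)+q.max(0))/2)
hsv=cv2.cvtColor(p,cv2.COLOR_RGB2HSV); m=cv2.inRange(hsv,(5,150,60),(25,255,255)); m[:165]=0;m[215:]=0;m[:,:270]=0;m[:,312:]=0
for v in range(172,200,3):
    u=np.where(m[v])[0]
    if len(u): print(v,u.min(),u.max(),(u.min()+u.max())/2)
print(proj('scene',[q[:,0].mean()-.0025,q[:,1].mean(),.095]),proj('scene',[q[:,0].mean()-.0025,q[:,1].mean(),.06]))
cv2.imwrite('pics/c3.png',cv2.resize(p[120:225,250:330,::-1],None,fx=5,fy=5,interpolation=cv2.INTER_CUBIC))
E
```

```text
[ 0.52024367 -0.04496918  0.20968682] [ 0.5181898  -0.18482141  0.38032195]
shaft [ 0.52157878 -0.04441567  0.14095883] [ 0.52149949 -0.04410048  0.14015238]
175 284 295 289.5
178 281 299 290.0
181 282 297 289.5
184 284 296 290.0
187 285 296 290.5
190 286 296 291.0
193 286 296 291.0
196 286 296 291.0
199 286 296 291.0
[289.54815229 178.70334299] [290.42774243 192.66505641]
```

View pics/c3.png

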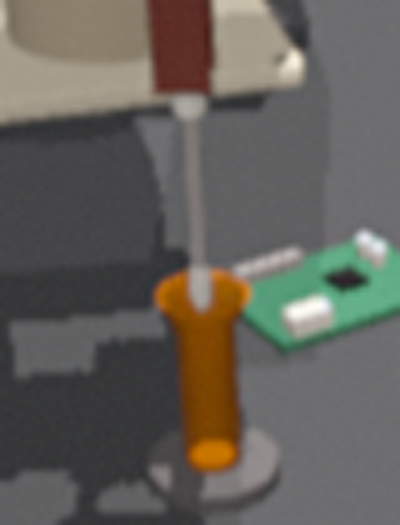

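The white tip is in the mouth at crop (200,300), with the vial axis at about (203,300). It is under 1 mm off centre.

Emit:
arm_command(offset=[[0,0.7,-6],[0,0,-10],[0,0,-10],[0,0,-10],[0,0,-10],[0,0,-10],[0,0,-8],[0,0,0]], yaw=[0,0,0,0,0,0,0,0], grip=[0,0,0,0,0,0,0,0])

```text
clock: 6.55
tool_pos: [0.5189, -0.0446, 0.1436]
ee_rot: [-0.001, 0.801, 0.599, -0.001]
contact_force: [0.5, -0.0, -0.5]
gripper_width: 0.159
finger_force: 20.0
```

Emit:
arm_command(offset=[[0,0,-3],[0,0,-3],[0,0,-2],[0,0,-2],[0,0,0],[0,0,0]], yaw=[0,0,0,0,0,0], grip=[0,0,0,0,0,0])

```text
clock: 7.05
tool_pos: [0.5202, -0.0447, 0.1358]
ee_rot: [0.0, 0.801, 0.599, 0.0]
contact_force: [-0.4, -0.6, -0.5]
gripper_width: 0.157
finger_force: 20.0
```

Emit:
arm_command(offset=[[0,0,-1],[0,0,-1],[0,0,-1],[0,0,-0.7],[0,0,0],[0,0,0]], yaw=[0,0,0,0,0,0], grip=[0,0,0,0,0,0])

```text
clock: 7.55
tool_pos: [0.5201, -0.0447, 0.1319]
ee_rot: [-0.0, 0.801, 0.599, -0.0]
contact_force: [-0.2, 0.7, 0.1]
gripper_width: 0.153
finger_force: 20.0
```

```bash
python3 - <<'E'
from h import *
s=ctrl.sense();print(s['tool_pos'],s['contact_force'])
p,d=grab('scene')
cv2.imwrite('pics/c4.png',cv2.resize(p[110:225,230:340,::-1],None,fx=5,fy=5,interpolation=cv2.INTER_CUBIC))
E
```

```text
[ 0.52008466 -0.04467287  0.13193992] [-0.17180699  0.65813363  0.13446272]
```

View pics/c4.png

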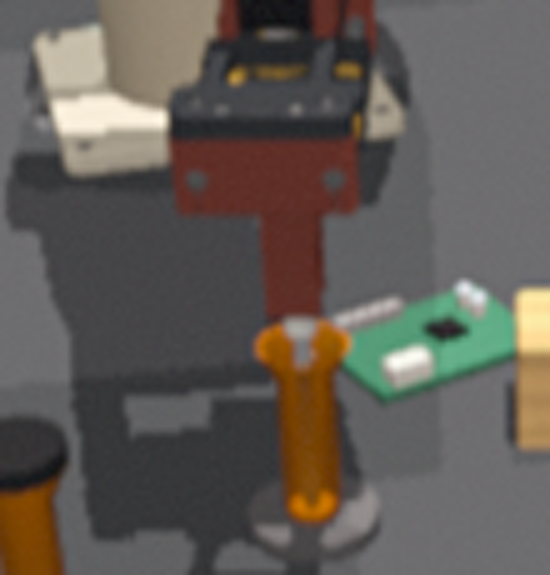

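The swab is inside the vial, centred at crop (300,340), with the fingertips above the rim. I'll feel for the floor.

Emit:
arm_command(offset=[[0,0,-0.5],[0,0,-0.5],[0,0,0],[0,0,0]], yaw=[0,0,0,0], grip=[0,0,0,0])

```text
clock: 7.93
tool_pos: [0.5205, -0.0447, 0.1316]
ee_rot: [0.0, 0.801, 0.599, 0.0]
contact_force: [-1.5, 1.3, 6.1]
gripper_width: 0.156
finger_force: 20.0
```

Emit:
arm_command(offset=[[0,0,-0.5],[0,0,0],[0,0,0]], yaw=[0,0,0], grip=[0,0,0])

```text
clock: 8.18
tool_pos: [0.5207, -0.0447, 0.1315]
ee_rot: [0.0, 0.801, 0.599, 0.0]
contact_force: [-1.8, 0.6, 9.6]
gripper_width: 0.154
finger_force: 20.0
```

Contact is at the expected floor height: 6 to 10 N, TCP at 0.1315. I'll ease off slightly and let go.

Emit:
arm_command(offset=[[0,0,0.9],[0,0,0],[0,0,0],[0,0,0],[0,0,0],[0,0,0],[0,0,0],[0,0,0]], yaw=[0,0,0,0,0,0,0,0], grip=[0,0,0.2,0.25,0.35,0.5,0.7,0.8])

```text
clock: 8.85
tool_pos: [0.5201, -0.0447, 0.1312]
ee_rot: [-0.0, 0.801, 0.599, -0.0]
contact_force: [0.4, -0.7, -0.1]
gripper_width: 0.514
finger_force: 0.0
```

Emit:
arm_command(offset=[[0,0,0],[0,0,10],[0,0,25],[0,0,35],[0,0,35],[0,0,20],[0,0,0],[0,0,0]], yaw=[0,0,0,0,0,0,0,0], grip=[0.8,0.8,0.8,0.8,0.8,0.8,0.8,0.8])

```text
clock: 9.52
tool_pos: [0.5207, -0.0447, 0.2579]
ee_rot: [0.001, 0.801, 0.599, 0.001]
contact_force: [-0.4, -0.4, 0.7]
gripper_width: 0.799
finger_force: 0.0
```

```bash
python3 - <<'E'
from h import *
p,d=grab('scene')
cv2.imwrite('pics/c5.png',cv2.resize(p[60:260,200:420,::-1],None,fx=3,fy=3,interpolation=cv2.INTER_CUBIC))
E
```

```text
(no output)
```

View pics/c5.png

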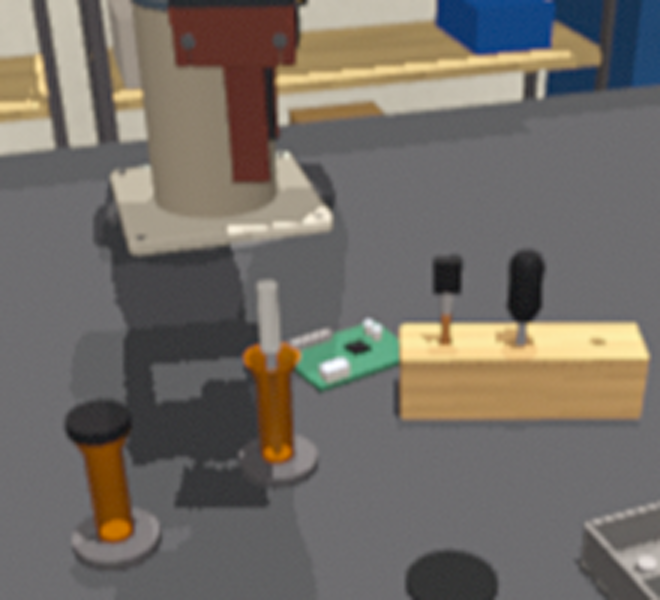

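The swab stands in the open vial at crop (268,330). Both vials are upright, the swab's hole in the block is empty, and the gripper is clear.

```bash
python3 -c "
from station import ctrl
print(ctrl.sign_off())"
```

```text
the job is handed in; nothing more can be done
None
```

The swab is in the open amber vial, tip down and released only after it touched the floor; both slim vials are still standing, and I handed the job in at about 9.6 s.

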